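# Gauge the opening of the doll-limb gluing clamp

## Task

Draw the flat taper gauge out of the wooden tool rack and slide its blade, tip down, between the two upright steel plates of the gluing clamp until it drags snugly against both of them, but without forcing the sprung plate back by more than a millimetre or so. Finish while still holding the gauge by its handle, upright and steady at that depth, so that the opening can be read off; do not let go. Leave the awl and the other things on the bench where they are.

Things in the scene. Friction and masses are not known exactly. Their poses are not given: they have to be found in the camera images.
- gauge_handle (a point): Centre of the taper gauge's handle, a dark wooden block 22 (gauge x) by 36 (y) by 54 mm high (z). The gauge is loose, about 120 g, and stands upright in one of the rack's two slots, its steel blade hanging down. Axes are the gauge's own: x across the blade's thickness, y along its width, z up.
- gauge_tip (a point): Middle of the blade's lower edge, 107 mm below the handle's centre, same axes. The blade is 80 mm long and 22 mm wide (y); its thickness (x) grows evenly from 3 mm at the tip to 11 mm at the handle: 1 mm per 10 mm of length.
- rack: Fixed wooden tool block, 70 (x) by 160 (y) by 90 mm high; origin at the centre of its underside. Two upright through slots, 19 (x) by 31 mm (y), at y = +40 and -40 mm: one holds the gauge (blade's width along the rack's y, handle resting on the block's top), the other the awl.
- awl_ball (a point): Centre of the ball (36 mm across) on the awl, a round-shafted tool standing in the rack's other slot. Not to be disturbed.
- set_plate: The clamp's set plate: upright steel, 12 mm thick, 70 mm wide (y), 93 mm high below its lip. Origin: middle of the lip (top edge) of its flat inner face, 125 mm above the bench; that face looks to +x, at the sprung plate. Above the lip a lead-in leans outward 7 mm over 10 mm of height. It keeps the opening it was set to, 4.5 to 8.5 mm.
- sprung_plate: The clamp's sprung plate, mirror image of the set plate and parallel to it; origin at the middle of its lip likewise, inner face to -x. A spring holds it on a stop with 5 N; it yields to +x at 1.5 N/mm. The blade turns snug where it is as thick as the opening (tip 15 to 55 mm below the lips): a drag of 5 to 8 N, rising slowly, then resists the push; 10 mm deeper drives the plate back 1 mm.
- carriage: Aluminium carriage carrying both plates. It floats along x up to 12 mm each way on a very weak centring spring (0.12 N/mm), so the plates centre themselves on the blade. Origin on the bench below the sprung plate's resting inner face; x points across the opening from set to sprung plate, y along the plates. The clamp's foot, 220 (x) by 100 mm (y), is fixed.
- glue_center (a point): Middle of a small white glue bottle, 44 mm across, 100 mm tall, standing on the bench. Not to be disturbed.
- doll_arm_mid (a point): Middle of a wooden doll's arm about 140 mm long and 30 mm thick, lying on the bench. Not to be disturbed.
- spool_center (a point): Middle of a wooden thread spool, 40 mm across, 42 mm high, standing on the bench. Not to be disturbed.

How it is judged (in metres and radians):
On the way:
1. the gauge is drawn right out of the rack (height (world z) of gauge_tip above 0.095 m and contact force between the fingers and gauge above 1 N), for 0.1 s.
At the end, for the whole second after the job is handed in: Gauge gripped (over 1.5 N), blade bearing on each plate with over 1.5 N, sprung plate back less than 2 mm, tip over 10 mm below the lips and within 27 mm of their middle, flat to them within 0.2 rad, upright within 0.15 rad, at rest; awl moved under 20 mm, bystanders under 30 mm (contact force between the fingers and gauge above 1.5 N and contact force between gauge and sprung_plate above 1.5 N and contact force between gauge and set_plate above 1.5 N and x of sprung_plate in the frame of carriage below 0.002 m and z of gauge_tip in the frame of sprung_plate below -0.01 m and y of gauge_tip in the frame of sprung_plate between -0.027 and 0.027 m and angle between the x axis of gauge_tip and the x axis of carriage, either way round below 0.2 rad and angle between gauge_tip's own z axis and vertical below 0.15 rad and linear speed of gauge below 0.01 m/s and distance of awl_ball from where it was at the start of the episode below 0.02 m and distance of each of glue_center, doll_arm_mid, spool_center from where it was at the start of the episode below 0.03 m); the arm keeps its last pose, push and grip.
It fails at once if the sprung plate is forced back by more than 5 mm (x of sprung_plate in the frame of carriage above 0.005 m).
It fails at once if the awl is disturbed (distance of awl_ball from where it was at the start of the episode above 0.03 m).
It fails at once if the glue bottle is disturbed (distance of glue_center from where it was at the start of the episode above 0.05 m).
It fails at once if the doll's arm is disturbed (distance of doll_arm_mid from where it was at the start of the episode above 0.05 m).
It fails at once if the spool is disturbed (distance of spool_center from where it was at the start of the episode above 0.05 m).
It also fails if it takes over 42 s, if anything falls off the work surface, if the arm or the gripper's body presses on something with over 40 N, if the wrist force passes 120 N, or if a joint passes its speed limit or range.

## Robot

A 7-joint arm with a two-finger parallel gripper is mounted at the origin on the work surface. World frame = base frame: x ahead of the robot, y to its left, z up, the work surface at z = 0. Lengths are in mm, angles in rad, forces in N, time in s.
With the tool pointing down it reaches from about 400 to 850 mm from the base axis. Payload 4.5 kg.
Tool frame: the origin (TCP) lies at the very end of the fingers, on their centre line; the grasp point (between the pads) lies 19 mm behind it (ctrl.grip_point_offset is the distance from the TCP to the grasp point, in mm); z points along the fingers, y is the direction in which the jaws open and shut (so a half turn about z gives the same grasp; the last joint's range is limited). The gripper opens to 85 mm and grips with 20 to 120 N. Pads are 22 mm wide; open, the fingers measure 114 mm over their backs; the gripper's body (76 mm by 85 mm) begins 54 mm behind the grasp point. The pads swing forward as they close: fully open they stand 13 mm farther back than shut.
Start: joints at [1.334, 0.689, -0.195, 1.565, 0.157, 0.902, -0.215], TCP at [167.218, -602.24, 231.317] pointing down, gripper open.
Joint ranges: [-3.01, 3.01], [-0.46, 2.08], [-1.47, 1.51], [0.13, 2.56], [-1, 4.14], [0.04, 2.09], [-2.66, 2.66]. Speed limits (rad/s): [2.57, 2.57, 3.14, 3.14, 3.14, 3.14, 3.14].

## Interface

Orientations are given as [roll, pitch, yaw] about the fixed x, y, z axes, in that order (R = Rz(yaw) Ry(pitch) Rx(roll)).
In Python, from cell import ctrl gives the robot as it stands.
- The arm moves only by the tool step_arm, never from a script. Its argument "steps" is one flat list of numbers, 4 for each row, row after row: the shift along the tool's x, y, z each as a share of 1 m, from -1 to 1, then the turn about the tool's z as a share of pi rad, from -1 to 1. A call has 1 to 12 rows; each row is the pose to reach, as a shift and turn from the pose commanded when the call began, along the tool's axes at that moment, turning the shorter way round; what a row does not reach only later rows make up. A row lasts 1/12 s, in which the tool goes at most 41.7 mm and 7.16 degrees, less where a joint would pass 70% of its speed; a pose out of reach is approached as far as the arm can. A call with a number of a shift or a turn outside -1 to 1 is refused whole. A call with a gripper value outside its range is refused whole. "hand" is the opening, from -1 (shut) to 1 (fully open), so that 0 is half open, set as the call begins (left out, the last holds). The fingers move at their own pace and stop on an object; the grip force is fixed at half the most. Time passes only in rows, so rows that repeat a pose let the fingers close. It gives the time, the measured TCP pose, the force and the opening at its end, in the units of the state.
- ctrl.state(): the state, without advancing time (a new reading comes with each control period).
- ctrl.camera(name): name is "scene" or "side" or "wrist"; returns a dict with "color" (384x512x3 uint8, red, green, blue), "mtx" (3x3 intrinsics, pixels), "k1" (the pictures are not rectified: a ray, as slopes to the right and down, at radius r is drawn at 1 + k1 r^2 times it, then the intrinsics apply), "R" (3x3) and "t" (3): a world point X has camera coordinates R X + t. Camera axes: x right, y down, z forward; pixel columns grow to the right and rows downward; lengths in mm; the calibration is good to about 2 mm. A picture is of the moment at which its call begins. There is no depth.
- ctrl.finish_job(): hands the job in, once; it reports no verdict.
The state is a dict: "time": time; "qpos": joint angles; "joint_velocities": joint speeds; "joint_efforts": joint torques, N m; "tool_pos": TCP position; "eef_rot": TCP orientation; "contact_force": force on the tool from outside, world axes, zero at the start; "ft_torque": the same for the moment, N m; "finger_gap": opening from 0.0 (shut) to 1.0 (fully open).
Only numpy, scipy, OpenCV 4.12 (cv2) and the standard library are available. Lean on these libraries where they do the work, as an engineer would, in place of code of your own. Each camera call takes 0.05 s, during which the arm holds its last target. There are 200 camera calls.

## Working session

There is one attempt and no reset: what is moved stays moved. The work goes in short steps, Python scripts to look and compute and a tool call to move; the robot and the scene stay as the last step left them, time stands still between calls to the robot, and variables do not carry over. Pictures are saved under pics/ and viewed, on a budget of 10 in all, crops included, one or two more only if the job needs it, and the job is handed in when it is done.

Besides the shell and the picture viewer there is one more tool, called after "Request:" as name(argument=value, ...) on one line, values as JSON. step_arm: Moves the arm, as the interface text tells. Its arguments: {"type":"object","properties":{"steps":{"type":"array"},"hand":{"type":"number"}},"required":["steps"]}

```bash
ls; mkdir -p pics
cat > h.py <<'E'
import numpy as np, cv2, pickle
from cell import ctrl
def snap(n,f):
    c=ctrl.camera(n); pickle.dump(c,open(f'pics/{f}.pkl','wb')); cv2.imwrite(f'pics/{f}.png',cv2.cvtColor(c['color'],cv2.COLOR_RGB2BGR)); return c
def load(f): return pickle.load(open(f'pics/{f}.pkl','rb'))
def ray(c,p):
    K=np.array(c['mtx']); d=cv2.undistortPoints(np.array([[p]],float),K,np.array([c['k1'],0,0,0.]))[0,0]
    R=np.array(c['R']);t=np.array(c['t']); return -R.T@t, R.T@np.array([d[0],d[1],1])
def onz(c,p,z):
    o,d=ray(c,p); return o+d*(z-o[2])/d[2]
def tri(c1,p1,c2,p2):
    o1,d1=ray(c1,p1);o2,d2=ray(c2,p2)
    s=np.linalg.lstsq(np.c_[d1,-d2],o2-o1,rcond=None)[0]
    a=o1+s[0]*d1;b=o2+s[1]*d2; return (a+b)/2,np.linalg.norm(a-b)
def proj(c,X):
    R=np.array(c['R']);t=np.array(c['t']); p=cv2.projectPoints(np.array(X,float).reshape(-1,1,3),cv2.Rodrigues(R)[0],t.reshape(3,1).astype(float),np.array(c['mtx']),np.array([c['k1'],0,0,0.]))[0]; return p[:,0]
E
python3 - <<'E'
from h import *
a=[snap(n,n+'0') for n in('scene','side','wrist')]
for c in a: print(-np.array(c['R']).T@c['t'],c['k1'],c['mtx'][0][0])
cv2.imwrite('pics/m.png',cv2.cvtColor(cv2.resize(np.hstack([a[0]['color'],a[1]['color']]),(800,300)),cv2.COLOR_RGB2BGR))
print(ctrl.state())
E
```

```text
pics
[ 918.69904894 -247.57056382  584.13690346] -0.03358193532322274 364.2540071844355
[347.05333724 365.01491017 635.67778535] 0.024347546382771507 401.91007934359544
[ 244.79114212 -580.09240671  373.11427238] 0.010570104135998005 279.39299358639545
{'time': 0.15, 'qpos': array([ 1.333828  ,  0.68977269, -0.19455949,  1.56610379,  0.15731089,
        0.90246781, -0.215111  ]), 'joint_velocities': array([-0.00190405, -0.00092312,  0.00028392, -0.00215455, -0.00076502,
        0.00033574,  0.00165366]), 'joint_efforts': array([-1.49106101e-03, -5.39931071e+01, -1.26841877e+00, -1.58716822e+01,
        9.22917301e-03,  6.52914328e-03, -1.98015709e-05]), 'tool_pos': array([ 167.02197129, -601.76911456,  230.68105851]), 'eef_rot': array([-3.14023616e+00,  8.60278418e-05,  2.70854104e-01]), 'contact_force': array([-0.72855707,  0.42764731, -0.46386935]), 'ft_torque': array([-0.0196046 ,  0.04131222,  0.00928922]), 'finger_gap': 1.0003799075063131}
```

View pics/scene0.png

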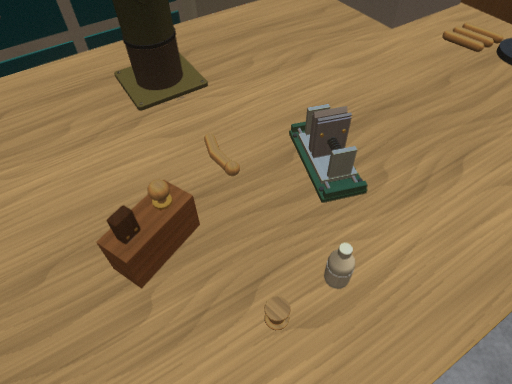

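View pics/side0.png

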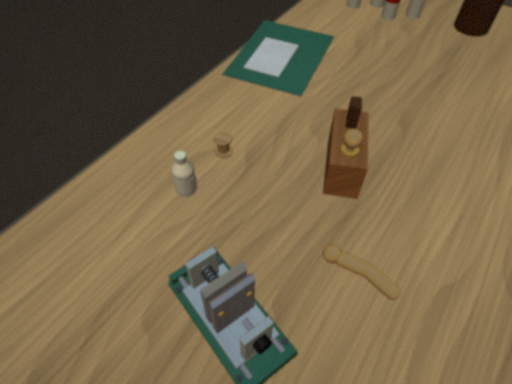

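Scene view: rack around (150,230), handle at (124,224), awl ball at (159,189) and clamp at (325,150). Side view: handle at (355,110), ball at (352,137) and clamp at (230,310). I'll zoom in for corner pixels.

Run:
```python
from h import *
def crop(f,x,y,w,h):
    im=cv2.imread(f'pics/{f}.png')[y:y+h,x:x+w]; s=4 if w<=100 else 400/w
    im=cv2.resize(im,(400,300),interpolation=cv2.INTER_CUBIC)
    for v in range((x//20+1)*20,x+w,20):
        X=int((v-x)*400/w); cv2.line(im,(X,0),(X,300 if 0 else 6),(0,255,255),1); cv2.putText(im,str(v),(X-8,16),0,.33,(0,255,255),1)
    for v in range((y//20+1)*20,y+h,20):
        Y=int((v-y)*300/h); cv2.line(im,(0,Y),(6,Y),(0,255,255),1); cv2.putText(im,str(v),(8,Y+4),0,.33,(0,255,255),1)
    return im
m=np.vstack([np.hstack([crop('scene0',92,170,120,120*3//4+20 if 0 else 90),crop('side0',290,90,120,90)]),np.hstack([crop('scene0',280,98,120,90),crop('side0',165,245,140,105)])])
cv2.imwrite('pics/m1.png',m)
```

```text
(no output)
```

View pics/m1.png

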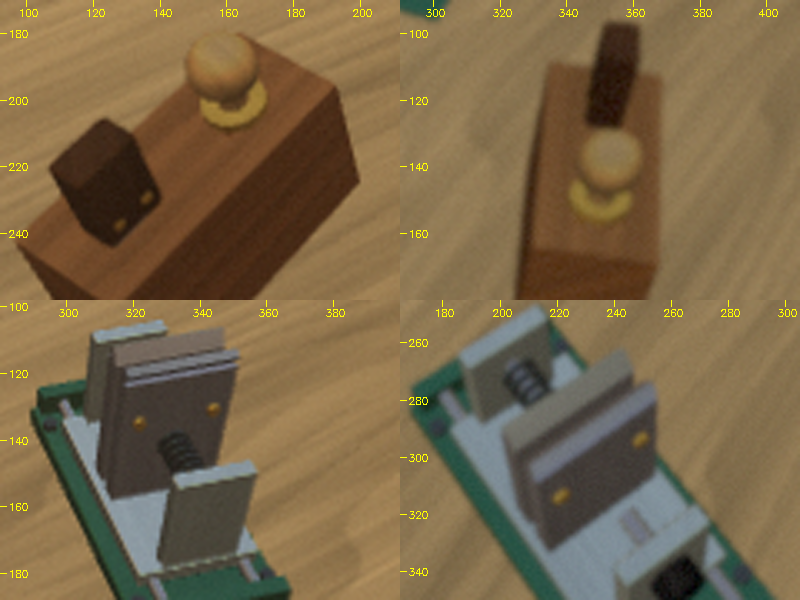

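Crops show the rack's top corners, the dark handle mask, and the plates' top edges with the gap between them. Next I'll compute positions from these.

Run:
```python
from h import *
s,d=load('scene0'),load('side0')
def cen(c,x,y,w,h):
    im=c['color'][y:y+h,x:x+w].astype(int); m=((im.sum(2)<150)).astype(np.uint8)
    n,l,st,ce=cv2.connectedComponentsWithStats(m); i=1+np.argmax(st[1:,4]); print(st[i]+[x,y,0,0,0]); return ce[i]+[x,y]
a=cen(s,95,195,60,60);b=cen(d,335,90,35,45);print(a,b)
print('handle',tri(s,a,d,b))
print('ball',tri(s,(158.5,190),d,(353,138)))
P=lambda n,p:{'S':(280+p[0]/3.3333,98+(p[1]-300)/3.3333),'D':(165+(p[0]-400)/2.857,245+(p[1]-300)/2.857),'s':(92+p[0]/3.333,170+p[1]/3.333),'d':(290+(p[0]-400)/3.333,90+p[1]/3.333)}[n]
for n,p in [('s',(18,243)),('s',(240,32)),('s',(335,88)),('s',(98,300)),('d',(548,62)),('d',(662,77)),('d',(657,262)),('d',(532,250))]:
    print('rack',n,onz(s if n=='s' else d,P(n,p),90).round(1))
for n,p in [('S',(115,345)),('S',(222,328)),('S',(127,370)),('S',(238,350)),('D',(503,428)),('D',(627,350)),('D',(530,465)),('D',(655,385))]:
    print('clamp top',n,onz(s if n=='S' else d,P(n,p),135).round(1))
for n,p in [('S',(118,385)),('S',(238,365)),('D',(533,480)),('D',(655,398))]:
    print('low line z125',n,onz(s if n=='S' else d,P(n,p),125).round(1))
print('glue',onz(s,(340,262),50),onz(d,(184,175),50)); print('spool',onz(s,(277,313),21)); print('doll',onz(s,(222,157),15))
print(np.array(load('wrist0')['R']))
```

```text
[107 206  33  38 755]
[345  98  16  30 348]
[123.54966887 224.42516556] [353.25287356 112.97126437]
handle (array([ 527.00057059, -255.29356835,  116.38841738]), np.float64(2.229183421198855))
ball (array([ 495.40117731, -182.67240434,  122.49326924]), np.float64(0.5929083889808028))
rack s [ 515.2 -304.5   90. ]
rack s [ 448.2 -159.6   90. ]
rack s [ 513.1 -133.4   90. ]
rack s [ 566.6 -282.1   90. ]
rack d [ 575.  -275.3   90. ]
rack d [ 510.4 -303.2   90. ]
rack d [ 448.4 -159.5   90. ]
rack d [ 508.9 -128.1   90. ]
clamp top S [488.3 152.3 135. ]
clamp top S [511.  215.6 135. ]
clamp top S [510.3 143.6 135. ]
clamp top S [532.  209.3 135. ]
clamp top D [531.4 210.6 135. ]
clamp top D [507.4 144.8 135. ]
clamp top D [509.9 217.7 135. ]
clamp top D [485.6 152.5 135. ]
low line z125 S [509.  139.3 125. ]
low line z125 S [534.  209.9 125. ]
low line z125 D [507.6 219.6 125. ]
low line z125 D [484.4 153.9 125. ]
glue [739.88792451  16.78466247  50.        ] [738.41827632  19.43697819  50.        ]
spool [ 744.73500769 -111.23647382   21.        ]
doll [385.94864235 -11.24634618  15.        ]
[[ 0.26755887 -0.96353986 -0.0017863 ]
 [-0.91496161 -0.25464986  0.31304744]
 [-0.30208857 -0.08212423 -0.94973581]]
```

View pics/wrist0.png

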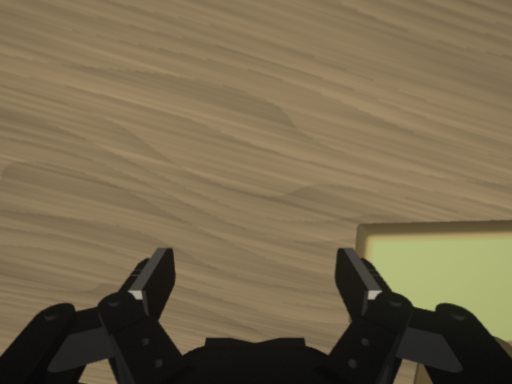

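```bash
cat >> h.py <<'E'
from scipy.spatial.transform import Rotation as Ro
def plan(x,y,z,psi):
    s=ctrl.state(); R=Ro.from_euler('xyz',s['eef_rot']).as_matrix(); d=R.T@(np.array([x,y,z])-s['tool_pos'])/1000
    t=-((psi-s['eef_rot'][2]+np.pi)%(2*np.pi)-np.pi)/np.pi
    print('t',round(s['time'],2),'pos',s['tool_pos'].round(1),'rot',s['eef_rot'].round(3),'F',s['contact_force'].round(1),'gap',round(s['finger_gap'],3)); print('row',d.round(4),round(t,4))
E
python3 -c "
from h import *
plan(527.5,-254.5,231,1.99)"
```

```text
t 0.15 pos [ 167.  -601.8  230.7] rot [-3.14   0.     0.271] F [-0.7  0.4 -0.5] gap 1.0
row [ 0.4402 -0.2382 -0.    ] -0.5472
```

Request:
step_arm(steps=[0.44,-0.238,0,-0.547,0.44,-0.238,0,-0.547,0.44,-0.238,0,-0.547,0.44,-0.238,0,-0.547,0.44,-0.238,0,-0.547,0.44,-0.238,0,-0.547,0.44,-0.238,0,-0.547,0.44,-0.238,0,-0.547,0.44,-0.238,0,-0.547,0.44,-0.238,0,-0.547,0.44,-0.238,0,-0.547,0.44,-0.238,0,-0.547], hand=1)

```text
time: 1.15
tool_pos: [528.3, -253.9, 231.2]
eef_rot: [-3.141, 0.0, 1.777]
contact_force: [0.9, -0.8, 0.1]
finger_gap: 1.003
```

```bash
python3 -c "
from h import *
plan(527.5,-254.5,231,1.99);print(ctrl.state()['qpos'])"
```

```text
t 1.15 pos [ 528.3 -253.9  231.2] rot [-3.141  0.     1.777] F [ 0.9 -0.8  0.1] gap 1.003
row [-0.0004 -0.0009  0.0002] -0.0679
[ 0.70028004  0.68511642 -0.58025977  1.67464661  0.45189909  0.91950353
  0.15021084]
```

Request:
step_arm(steps=[0,-0.001,0,-0.068,0,-0.001,0,-0.068,0,-0.001,0,-0.068,0,-0.001,0,-0.068])

```text
time: 1.48
tool_pos: [525.9, -255.9, 230.9]
eef_rot: [-3.141, -0.0, 1.981]
contact_force: [0.0, 0.1, -0.1]
finger_gap: 1.006
```

```bash
python3 -c "
from h import *
plan(527.5,-254.5,102,1.99); c=snap('wrist','w1')
f=lambda x,y,z:(np.array([527.5,-254.5,z])+x*np.array([.913,.408,0])+y*np.array([-.408,.913,0]))
im=cv2.imread('pics/w1.png')
for q in proj(c,[f(a,b,144) for a in(-11,11) for b in(-18,18)]): print(q); cv2.circle(im,tuple(int(v) for v in q.round()),2,(0,255,0),-1)
cv2.imwrite('pics/w1m.png',im)
"
```

```text
t 1.48 pos [ 525.9 -255.9  230.9] rot [-3.141 -0.     1.981] F [ 0.   0.1 -0.1] gap 1.006
row [0.0006 0.0021 0.1289] -0.0028
[244.41716165 218.91588411]
[243.51822351 179.78110871]
[269.15486624 218.70304271]
[269.42582892 179.54304469]
```

View pics/w1m.png

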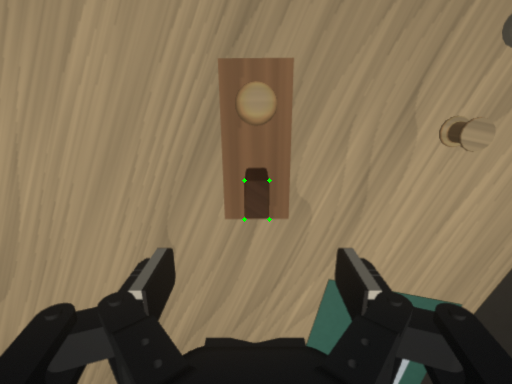

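The wrist view puts the handle's top at (244–270, 180–219), right on the predicted corners. Descending to grasp.

Request:
step_arm(steps=[0,0.001,0.03,-0.002,0,0.001,0.06,-0.002,0,0.001,0.08,-0.002,0,0.001,0.1,-0.002,0,0.001,0.115,-0.002,0,0.001,0.128,-0.002,0,0.001,0.128,-0.002,0,0.001,0.128,-0.002])

```text
time: 2.2
tool_pos: [526.7, -255.6, 103.0]
eef_rot: [-3.14, -0.0, 1.989]
contact_force: [-0.6, -0.2, -0.2]
finger_gap: 1.001
```

```bash
python3 -c "
from h import *
plan(527.5,-254.5,102,1.99)"
```

```text
t 2.2 pos [ 526.7 -255.6  103. ] rot [-3.14  -0.     1.989] F [-0.6 -0.2 -0.2] gap 1.001
row [0.0007 0.0012 0.001 ] -0.0004
```

Close the fingers, then check.

Request:
step_arm(steps=[0.001,0.001,0.001,0,0.001,0.001,0.001,0,0.001,0.001,0.001,0,0.001,0.001,0.001,0,0.001,0.001,0.001,0,0.001,0.001,0.001,0,0.001,0.001,0.001,0,0.001,0.001,0.001,0,0.001,0.001,0.001,0,0.001,0.001,0.001,0,0.001,0.001,0.001,0,0.001,0.001,0.001,0], hand=-1)

```text
time: 3.2
tool_pos: [528.0, -254.0, 102.8]
eef_rot: [3.141, 0.001, 1.991]
contact_force: [-1.0, -0.9, 5.9]
finger_gap: 0.246
```

Request:
step_arm(steps=[0,0,-0.01,0,0,0,-0.02,0,0,0,-0.035,0,0,0,-0.05,0,0,0,-0.065,0,0,0,-0.08,0,0,0,-0.095,0,0,0,-0.11,0,0,0,-0.125,0,0,0,-0.14,0,0,0,-0.15,0,0,0,-0.15,0])

```text
time: 4.2
tool_pos: [529.2, -253.9, 255.0]
eef_rot: [3.138, 0.003, 1.991]
contact_force: [-0.4, 1.3, -0.6]
finger_gap: 0.251
```

```bash
python3 -c "
from h import *
plan(509.5,180.5,252,1.99-.756)"
```

```text
t 4.2 pos [ 529.2 -253.9  255. ] rot [3.138e+00 3.000e-03 1.991e+00] F [-0.4  1.3 -0.6] gap 0.251
row [0.4047 0.1591 0.0023] 0.2409
```

Request:
step_arm(steps=[0.01,0.004,0,0.006,0.035,0.014,0,0.02,0.07,0.028,0,0.04,0.105,0.042,0,0.06,0.14,0.056,0,0.08,0.175,0.07,0,0.1,0.21,0.084,0,0.12,0.245,0.098,0,0.14,0.28,0.112,0,0.16,0.31,0.124,0,0.18,0.34,0.136,0,0.2,0.36,0.144,0,0.22])

```text
time: 5.2
tool_pos: [511.4, 137.8, 251.9]
eef_rot: [-3.14, -0.002, 1.301]
contact_force: [-0.9, -0.1, -1.4]
finger_gap: 0.254
```

```bash
python3 -c "
from h import *
plan(509.5,180.5,252,1.99-.756)"
```

```text
t 5.2 pos [511.4 137.8 251.9] rot [-3.140e+00 -2.000e-03  1.301e+00] F [-0.9 -0.1 -1.4] gap 0.254
row [ 0.0407 -0.0132  0.    ] 0.0212
```

Request:
step_arm(steps=[0.012,-0.004,0,0.006,0.024,-0.008,0,0.012,0.034,-0.011,0,0.018,0.04,-0.013,0,0.021,0.04,-0.013,0,0.021,0.04,-0.013,0,0.021,0.04,-0.013,0,0.021])

```text
time: 5.78
tool_pos: [510.6, 174.4, 252.0]
eef_rot: [-3.141, 0.001, 1.233]
contact_force: [0.5, -0.7, -0.2]
finger_gap: 0.251
```

```bash
python3 -c "
from h import *
plan(509.5,180.5,252,1.99-.756)
for n in('scene','side','wrist'): snap(n,n+'2')
def crop(f,x,y,w,h): return cv2.resize(cv2.imread(f'pics/{f}.png')[y:y+h,x:x+w],(400,300),interpolation=cv2.INTER_CUBIC)
cv2.imwrite('pics/m2.png',np.vstack([np.hstack([crop('scene2',260,30,160,120),crop('side2',140,220,160,120)]),np.hstack([crop('wrist2',156,160,200,150),crop('wrist2',0,0,512,384)])]))
"
```

```text
t 5.78 pos [510.6 174.4 252. ] rot [-3.141e+00  1.000e-03  1.233e+00] F [ 0.5 -0.7 -0.2] gap 0.251
row [ 0.0054 -0.0031 -0.    ] -0.0004
```

View pics/m2.png

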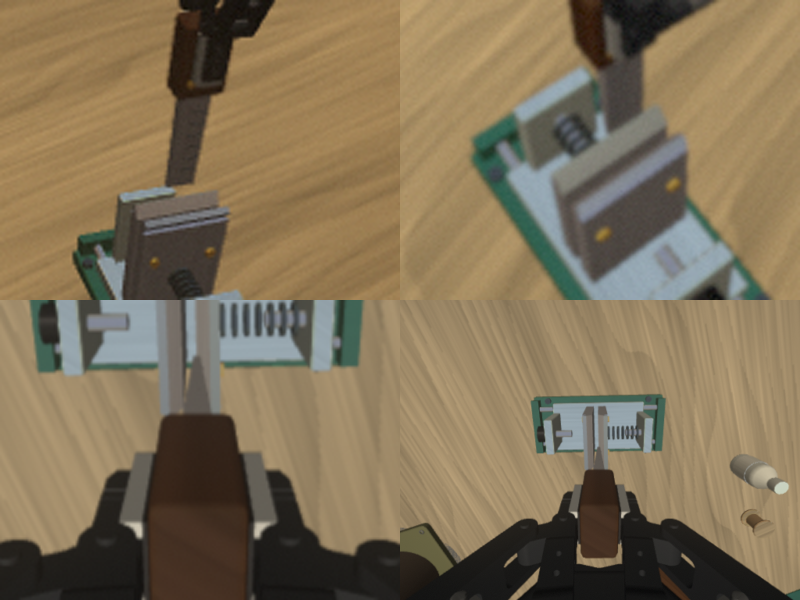

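```bash
python3 -c "
from h import *
c=load('wrist2'); s=ctrl.state(); ey=np.array([.944,-.33,0]); T=np.array([510.6,174.4,0])
for p,z in [((236,190),135),((249.5,190),125),((252,190),125),((266,190),135),((249.5,170),125),((252,170),125)]:
    X=onz(c,p,z); print(p,z,X.round(1),'rel ey',((X-T)@ey).round(1))
g=cv2.cvtColor(c['color'],cv2.COLOR_RGB2GRAY)
for r in(165,175,185,192): print(r,g[r,228:276])
print(proj(c,[[510.6,174.4,z] for z in(125,135,165)]))
"
```

```text
(236, 190) 135 [493.9 180.5 135. ] rel ey -17.8
(249.5, 190) 125 [505.  173.3 125. ] rel ey -4.9
(252, 190) 125 [507.4 172.5 125. ] rel ey -2.4
(266, 190) 135 [521.4 170.8 135. ] rel ey 11.4
(249.5, 170) 125 [512.  192.7 125. ] rel ey -4.7
(252, 170) 125 [514.3 191.9 125. ] rel ey -2.2
165 [162 162 162 162 161 159 142 137 137 136 131 119 113 114 113 111 110 110
  84  66  88 147 160 161 160 145 129 121 122 122 123 126 129 135 136 136
 134 114  81  78 115 154 158 116  76  77 115 153]
175 [163 163 162 162 162 161 147 138 136 136 134 123 114 113 112 112 111 110
  95  69  72 134 158 161 160 152 131 122 121 121 123 123 126 133 135 134
 133 125  85  76 112 152 159 134  84  72  98 150]
185 [165 165 164 165 165 164 158 141 135 134 134 125 115 112 112 111 111 111
 109  76  66 108 153 163 164 162 135 122 120 121 123 122 124 131 133 134
 133 136 157 162 163 163 163 163 163 163 163 163]
192 [ 92  92  92  92  92  92 100 126 133 134 133 128 116 111 113 111 109 110
 109  82  65  78  88  89  89  88  88  88  94 114 121 121 122 131 133 133
 133 134 134 125 100  89  88  88  87  89  89  89]
[[254.32357538 187.25772862]
 [254.30901279 190.21191913]
 [254.25850129 200.45733412]]
```

Request:
step_arm(steps=[0.002,-0.002,0,0,0.005,-0.004,0,0,0.005,-0.004,0,0,0.005,-0.004,0.004,0,0.005,-0.004,0.01,0,0.005,-0.004,0.016,0,0.005,-0.004,0.022,0,0.005,-0.004,0.028,0,0.005,-0.004,0.034,0,0.005,-0.004,0.04,0,0.005,-0.004,0.044,0,0.005,-0.004,0.044,0])

```text
time: 6.93
tool_pos: [508.0, 181.4, 207.2]
eef_rot: [-3.14, 0.001, 1.234]
contact_force: [0.1, 0.2, -1.7]
finger_gap: 0.248
```

```bash
python3 -c "
from h import *
plan(508.6,180.7,190,1.234)
for n in('scene','side','wrist'): snap(n,n+'3')
def crop(f,x,y,w,h): return cv2.resize(cv2.imread(f'pics/{f}.png')[y:y+h,x:x+w],(400,300),interpolation=cv2.INTER_CUBIC)
cv2.imwrite('pics/m3.png',np.vstack([np.hstack([crop('scene3',280,60,100,75),crop('side3',150,230,120,90)]),np.hstack([crop('wrist3',206,120,100,75),crop('wrist3',156,60,200,150)])]))
"
```

```text
t 6.93 pos [508.  181.4 207.2] rot [-3.140e+00  1.000e-03  1.234e+00] F [ 0.1  0.2 -1.7] gap 0.248
row [-0.0004  0.0008  0.0172] -0.0001
```

View pics/m3.png

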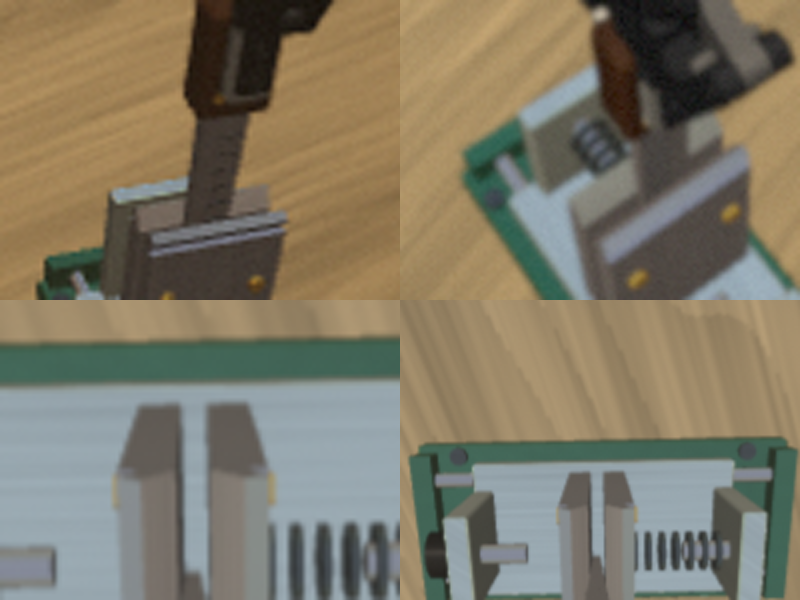

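The blade has entered the gap, and nothing is pressing on it yet. I'll lower it in small increments and watch Fz.

Request:
step_arm(steps=[0,0,0.002,0,0,0,0.004,0,0,0,0.006,0,0,0,0.008,0,0,0,0.01,0,0,0,0.012,0,0,0,0.012,0,0,0,0.012,0])

```text
time: 7.75
tool_pos: [508.5, 181.6, 196.1]
eef_rot: [-3.141, 0.0, 1.234]
contact_force: [0.7, -0.5, -0.7]
finger_gap: 0.251
```

Request:
step_arm(steps=[0,0,0.001,0,0,0,0.002,0,0,0,0.003,0,0,0,0.004,0,0,0,0.005,0,0,0,0.005,0,0,0,0.005,0])

```text
time: 8.33
tool_pos: [508.5, 181.6, 191.2]
eef_rot: [-3.142, 0.0, 1.234]
contact_force: [-0.4, -0.1, -0.7]
finger_gap: 0.252
```

Request:
step_arm(steps=[0,0,0.001,0,0,0,0.002,0,0,0,0.003,0,0,0,0.004,0,0,0,0.004,0,0,0,0.004,0])

```text
time: 8.83
tool_pos: [508.5, 181.7, 187.2]
eef_rot: [-3.141, 0.0, 1.234]
contact_force: [-0.1, -0.4, -1.2]
finger_gap: 0.25
```

Request:
step_arm(steps=[0,0,0.001,0,0,0,0.002,0,0,0,0.003,0,0,0,0.003,0,0,0,0.003,0])

```text
time: 9.25
tool_pos: [508.5, 181.6, 184.2]
eef_rot: [-3.142, 0.0, 1.234]
contact_force: [0.3, -0.4, -0.1]
finger_gap: 0.251
```

Request:
step_arm(steps=[0,0,0.001,0,0,0,0.002,0,0,0,0.003,0,0,0,0.003,0,0,0,0.003,0])

```text
time: 9.67
tool_pos: [508.5, 181.6, 181.2]
eef_rot: [-3.141, 0.0, 1.234]
contact_force: [-0.7, 1.0, -1.3]
finger_gap: 0.251
```

Request:
step_arm(steps=[0,0,0.001,0,0,0,0.002,0,0,0,0.003,0,0,0,0.003,0,0,0,0.003,0])

```text
time: 10.08
tool_pos: [508.5, 181.7, 178.2]
eef_rot: [-3.141, 0.0, 1.234]
contact_force: [-0.4, 0.5, -0.9]
finger_gap: 0.252
```

Request:
step_arm(steps=[0,0,0.001,0,0,0,0.002,0,0,0,0.002,0,0,0,0.002,0])

```text
time: 10.42
tool_pos: [508.7, 181.8, 176.4]
eef_rot: [3.141, -0.0, 1.234]
contact_force: [-0.3, -0.0, 1.0]
finger_gap: 0.25
```

Request:
step_arm(steps=[0,0,0.001,0,0,0,0.002,0,0,0,0.002,0,0,0,0.002,0])

```text
time: 10.75
tool_pos: [508.8, 181.9, 174.5]
eef_rot: [3.141, -0.001, 1.234]
contact_force: [-0.3, 0.5, 4.7]
finger_gap: 0.247
```

Request:
step_arm(steps=[0,0,0.001,0,0,0,0.002,0,0,0,0.002,0,0,0,0.002,0,0,0,0.002,0])

```text
time: 11.17
tool_pos: [508.8, 181.9, 172.5]
eef_rot: [3.141, -0.001, 1.234]
contact_force: [0.4, 0.6, 4.2]
finger_gap: 0.251
```

Request:
step_arm(steps=[0,0,0.001,0,0,0,0.002,0,0,0,0.002,0,0,0,0.002,0,0,0,0.002,0])

```text
time: 11.58
tool_pos: [508.7, 181.9, 170.4]
eef_rot: [3.141, -0.0, 1.234]
contact_force: [0.5, 1.1, 4.8]
finger_gap: 0.248
```

```bash
python3 -c "
from h import *
for i in range(4):
    plan(508.6,180.7,190,1.234); snap('side','s4')
for n in('scene','side','wrist'): snap(n,n+'4')
def crop(f,x,y,w,h): return cv2.resize(cv2.imread(f'pics/{f}.png')[y:y+h,x:x+w],(400,300),interpolation=cv2.INTER_CUBIC)
cv2.imwrite('pics/m4.png',np.vstack([np.hstack([crop('scene4',280,60,120,90),crop('side4',150,230,120,90)]),np.hstack([crop('wrist4',206,80,100,75),crop('scene4',0,0,512,384)])]))
"
```

```text
t 11.58 pos [508.7 181.9 170.4] rot [ 3.141 -0.     1.234] F [0.5 1.1 4.8] gap 0.248
row [-0.0011  0.0003 -0.0196] -0.0001
t 11.63 pos [508.7 181.9 170.4] rot [ 3.141e+00 -1.000e-03  1.234e+00] F [1.2 0.7 4.6] gap 0.252
row [-0.0011  0.0003 -0.0196] -0.0001
t 11.68 pos [508.7 181.9 170.4] rot [ 3.141 -0.     1.234] F [0.  1.8 4.3] gap 0.25
row [-0.0011  0.0003 -0.0196] -0.0001
t 11.73 pos [508.7 181.9 170.4] rot [ 3.141 -0.     1.234] F [-0.7  1.5  5.6] gap 0.251
row [-0.0012  0.0003 -0.0196] -0.0001
```

View pics/m4.png

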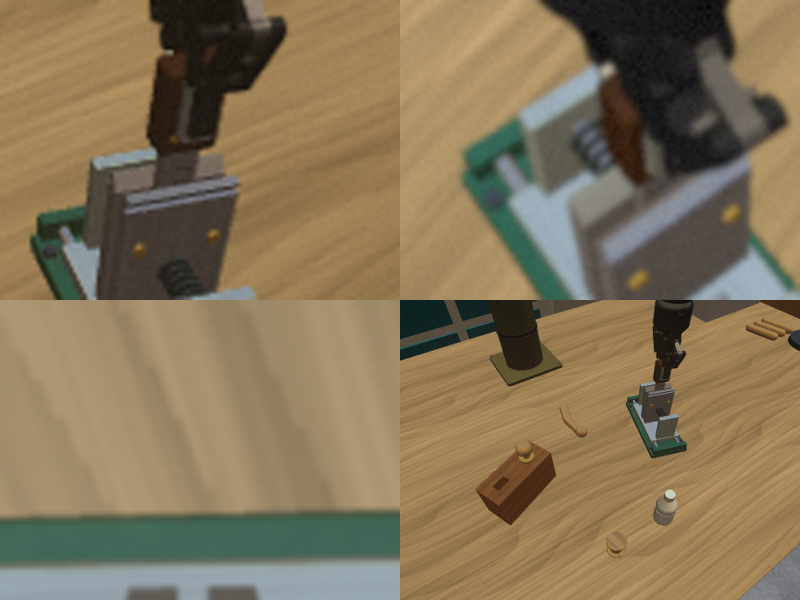

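The force has levelled off at about 5.5–6 N net since TCP z ≈ 175. It is now 170.4, so the blade is snug and the sprung plate is back about 0.5 mm. The gauge is upright and the other objects haven't moved, so I'm handing in.

```bash
python3 -c "
from cell import ctrl
print(ctrl.finish_job()); s=ctrl.state(); print(s['time'],s['tool_pos'],s['contact_force'],s['finger_gap'])"
```

```text
the job is handed in; nothing more can be done
None
the job is handed in; nothing more can be done
```

The gauge is out of the rack and sitting snug between the clamp plates, still held upright by its handle. I handed the job in at about 12 s; no verdict was reported.

**How it went:** I gripped the handle across its thickness and lifted the gauge clear of the rack. I then turned it to line up with the plates and lowered it in small steps.

**Last checks:**
- **Depth:** there was no contact until TCP z was about 177 mm. I stopped at 170.4 mm, which puts the tip about 47 mm below the lips.
- **Drag:** the upward force levelled off at about 5.5–6 N net from about 175 mm down. That implies the sprung plate is back about 0.5 mm; I worked this out from the depth and did not measure it.
- **Grip and tilt:** the finger opening held steady at 0.25, and the tool was vertical within about 0.002 rad.
- **Other objects:** by eye in the last scene picture, the awl, glue bottle, spool and doll's arm were where they started; I did not measure them again.

**Disagreement:** the wrist picture suggested an opening of about 6.5–7 mm, while the depth at first contact suggests nearer 7.2 mm. That is within what the camera can resolve. I took the force reading as the guide.

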